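# Rake the bark level in the window planter

## Task

Somebody tipped the bark chunks into the planter tray in a two-high heap on its far half. Take the hand rake (not the flat scraper, leave that lying) and rake the bark, touching it only with the rake, into an even single layer inside the tray: nothing on top of or propped up on another chunk, and the six shared between the near and far half, at least two in each. Then set the rake down on the bench, clear of the tray.

Things in the scene. Friction and masses are not known exactly. Their poses are not given: they have to be found in the camera images.
- bed: Open wooden planter tray fixed to the bench, 186 (x) x 200 (y) mm, walls 8 mm (inside 170 x 184). Origin: centre of its underside, on the bench. Floor 6 mm, rim 40 mm above the bench. Its x axis points away from the robot within 13 degrees: +x is the far half, where the heap starts, -x the near half.
- rake: Loose hand rake, 180 g, beside the tray, standing level, teeth down. Origin: middle of the row of tooth tips. 7 steel teeth 52 mm long in a row along y, 136 mm wide. Wooden handle 22 mm wide, 24 high, along -x (to x -231 mm, towards the robot), centre line 65 mm above the tips; foot at x -215 reaching down to tip level. Grip across the handle at x -75 mm; balances near -50.
- scraper: Bystander: loose flat scraper on the other side of the tray from the rake, a 130 mm wooden handle lying low on the bench with a 90 mm wide flat steel blade and no teeth. Origin: on the bench, where the blade begins; handle towards -x. Leave it where it is.
- chunk0: Bark chunk, rounded brown block 36 x 40 x 28 mm (28 upright at the start), 13 to 22 g, origin at its centre. One of three side by side on the tray floor in the heap, 46 mm apart along the tray's y, 22 to 34 mm beyond its mid-line (+x); about 30 mm of floor is free between heap and far wall.
- chunk1: As chunk0: another of the three in the heap's lower layer.
- chunk2: As chunk0: another of the three in the heap's lower layer.
- chunk3: Bark chunk, same size and kind as chunk0, pose at its centre. One of the three in the heap's upper layer, each starting on top of its own chunk of the lower layer (underside 34 mm above the bench).
- chunk4: As chunk3: another of the three in the heap's upper layer.
- chunk5: As chunk3: another of the three in the heap's upper layer.
There are look-alikes about, which are no part of the job. Leave any blue or green look-alike of the chunk0 alone.

How it is judged:
On the way:
1. the rake's teeth are inside the tray, held up off its floor or lowered to it (x of rake in the frame of bed between -0.085 and 0.085 m and y of rake in the frame of bed between -0.05 and 0.05 m and z of rake in the frame of bed below 0.055 m), for 0.1 s.
At the end, for the whole second after the job is handed in: All six chunks at rest in the tray in one layer (each centre under 29 mm above the bench; flat or on a side it is 20 to 26, on top 48), at least two in the near and two in the far half; the rake at rest on the bench, its tooth row over 110 mm from the tray's centre along its x or y ((x of each of chunk0, chunk1 in the frame of bed below 0 m or x of each of chunk0, chunk2 in the frame of bed below 0 m or x of each of chunk0, chunk3 in the frame of bed below 0 m or x of each of chunk0, chunk4 in the frame of bed below 0 m or x of each of chunk0, chunk5 in the frame of bed below 0 m or x of each of chunk1, chunk2 in the frame of bed below 0 m or x of each of chunk1, chunk3 in the frame of bed below 0 m or x of each of chunk1, chunk4 in the frame of bed below 0 m or x of each of chunk1, chunk5 in the frame of bed below 0 m or x of each of chunk2, chunk3 in the frame of bed below 0 m or x of each of chunk2, chunk4 in the frame of bed below 0 m or x of each of chunk2, chunk5 in the frame of bed below 0 m or x of each of chunk3, chunk4 in the frame of bed below 0 m or x of each of chunk3, chunk5 in the frame of bed below 0 m or x of each of chunk4, chunk5 in the frame of bed below 0 m) and (x of each of chunk0, chunk1 in the frame of bed above 0 m or x of each of chunk0, chunk2 in the frame of bed above 0 m or x of each of chunk0, chunk3 in the frame of bed above 0 m or x of each of chunk0, chunk4 in the frame of bed above 0 m or x of each of chunk0, chunk5 in the frame of bed above 0 m or x of each of chunk1, chunk2 in the frame of bed above 0 m or x of each of chunk1, chunk3 in the frame of bed above 0 m or x of each of chunk1, chunk4 in the frame of bed above 0 m or x of each of chunk1, chunk5 in the frame of bed above 0 m or x of each of chunk2, chunk3 in the frame of bed above 0 m or x of each of chunk2, chunk4 in the frame of bed above 0 m or x of each of chunk2, chunk5 in the frame of bed above 0 m or x of each of chunk3, chunk4 in the frame of bed above 0 m or x of each of chunk3, chunk5 in the frame of bed above 0 m or x of each of chunk4, chunk5 in the frame of bed above 0 m) and z of chunk0 in the frame of bed between 0 and 0.029 m and linear speed of each of chunk0, chunk1, chunk2, chunk3, chunk4, chunk5, rake below 0.03 m/s and x of chunk0 in the frame of bed between -0.085 and 0.085 m and y of chunk0 in the frame of bed between -0.092 and 0.092 m and z of chunk1 in the frame of bed between 0 and 0.029 m and x of chunk1 in the frame of bed between -0.085 and 0.085 m and y of chunk1 in the frame of bed between -0.092 and 0.092 m and z of chunk2 in the frame of bed between 0 and 0.029 m and x of chunk2 in the frame of bed between -0.085 and 0.085 m and y of chunk2 in the frame of bed between -0.092 and 0.092 m and z of chunk3 in the frame of bed between 0 and 0.029 m and x of chunk3 in the frame of bed between -0.085 and 0.085 m and y of chunk3 in the frame of bed between -0.092 and 0.092 m and z of chunk4 in the frame of bed between 0 and 0.029 m and x of chunk4 in the frame of bed between -0.085 and 0.085 m and y of chunk4 in the frame of bed between -0.092 and 0.092 m and z of chunk5 in the frame of bed between 0 and 0.029 m and x of chunk5 in the frame of bed between -0.085 and 0.085 m and y of chunk5 in the frame of bed between -0.092 and 0.092 m and (x of rake in the frame of bed above 0.11 m or x of rake in the frame of bed below -0.11 m or y of rake in the frame of bed above 0.11 m or y of rake in the frame of bed below -0.11 m) and height (world z) of rake below 0.08 m); the robot touches nothing.
It fails at once if the gripper or arm touches the bark (over 1 N) (contact force between any of the fingers, the arm and chunk0 above 1 N or contact force between any of the fingers, the arm and chunk1 above 1 N or contact force between any of the fingers, the arm and chunk2 above 1 N or contact force between any of the fingers, the arm and chunk3 above 1 N or contact force between any of the fingers, the arm and chunk4 above 1 N or contact force between any of the fingers, the arm and chunk5 above 1 N).
It fails at once if the scraper is moved by more than 30 mm (distance of scraper from where it was at the start of the episode above 0.03 m).
It also fails if it takes over 58 s, if anything falls off the work surface, if the arm or the gripper's body presses on something with over 40 N, if the wrist force passes 120 N, or if a joint passes its speed limit or range.

## Robot

A 6-joint arm with a two-finger parallel gripper is mounted at the origin on the work surface. World frame = base frame: x ahead of the robot, y to its left, z up, the work surface at z = 0. Lengths are in m, angles in rad, forces in N, time in s.
With the tool pointing down it reaches from about 0.35 to 0.875 m from the base axis. Payload 4.2 kg.
Tool frame: the origin (TCP) lies on the centre line of the jaws, within the pads' length; the fingertips stand 14 mm ahead of it and the grasp point (between the pads) lies 5 mm behind it (ctrl.nose_length is the distance from the TCP to the fingertips, in m); z points along the fingers, y is the line along which they close (so a half turn about z gives the same grasp; the last joint's range is limited). The gripper opens to 87 mm and grips with 3 to 60 N. Pads are 19 mm wide; open, the fingers measure 117 mm over their backs; the gripper's body (75 mm by 190 mm) begins 51 mm behind the grasp point.
Start: joints at [-0.868, 0.385, 0.008, 0, -1.194, -0.259], TCP at [0.268, -0.564, 0.237] pointing down, gripper open.
Joint ranges: [-3.14, 3.14], [-1.21, 2.06], [-1.07, 1.41], [-3.16, 2.05], [-2.99, -0.16], [-3.1, 3.1]. Speed limits (rad/s): [2.79, 2.79, 3.14, 3.14, 3.14, 3.14].

## Interface

Orientations are given as a rotation vector (axis times angle).
In Python, from station import status, imaging, ctrl gives the robot as it stands.
- The arm moves only by the tool play_rows, never from a script. Its argument "rows" is a list of rows, each a list of 5 numbers: the shift along the tool's x, y, z scaled (see below), then the turn about the tool's z scaled (see below), then the gripper command: -1 is fully open, 1 is shut, values between are in proportion. In form: [[x, y, z, turn, claw], ...]. A call has 1 to 10 rows; each row is the pose to reach, as a shift and turn from the pose commanded when the call began, along the tool's axes at that moment, turning the shorter way round; what a row does not reach only later rows make up. The controller multiplies each number of a shift by 0.08 m and each number of a turn by 180 degrees. A row lasts 1/8 s, in which the tool goes at most 62.5 mm and 10.7 degrees, less where a joint would pass 70% of its speed; a pose out of reach is approached as far as the arm can. A call with a number of a shift or a turn outside -1 to 1 is refused whole. A call with a gripper value outside its range is refused whole. The fingers move at their own pace and stop on an object; "force" is the grip in N (left out, the last holds). Time passes only in rows, so rows that repeat a pose let the fingers close. It gives the time, the measured TCP pose, the force, the opening and the grip force at its end, in the units of the state.
- status.get_state(): the state, without advancing time (a new reading comes with each control period).
- imaging.camera(name): name is "scene" or "top"; returns a dict with "image" (384x512x3 uint8, red, green, blue), "depth" (384x512 float32, m along the optical axis (not along the pixel's ray), 0 where there is no reading), "fx", "fy", "cx", "cy" (pixels), "R" (3x3) and "t" (3): a world point X has camera coordinates R X + t. Camera axes: x right, y down, z forward; pixel columns grow to the right and rows downward; lengths in m; the calibration is good to about 2 mm. A picture is of the moment at which its call begins.
- ctrl.finish_job(): hands the job in; it is judged then, once.
The state is a dict: "time": time; "q": joint angles; "qvel": joint speeds; "tau": joint torques, N m; "position": TCP position; "ee_rot": TCP orientation; "contact_force": force on the tool from outside, world axes, zero at the start; "wrist_torque": the same for the moment, N m; "grip_width": finger opening in m; "grip_force": force on a finger pad.
Only numpy, scipy, OpenCV 4.12 (cv2) and the standard library are available. Lean on these libraries where they do the work, as an engineer would, in place of code of your own. Each camera call takes 0.05 s, during which the arm holds its last target. There are 200 camera calls.

## Working session

There is one attempt and no reset: what is moved stays moved. The work goes in short steps, Python scripts to look and compute and a tool call to move; the robot and the scene stay as the last step left them, time stands still between calls to the robot, and variables do not carry over. Pictures are saved under pics/ and viewed, at most 10 in all, crops included, and the job is handed in when it is done.

Besides the shell and the picture viewer there is one more tool, called after ">>>" in YAML: its name, and indented under it one key for each argument. play_rows: Moves the arm, as the interface text tells. Shifts and turns lie within -1 to 1; 1 stands for 0.08 m of shift or 180 degrees of turn. Its arguments: {"type":"object","properties":{"rows":{"type":"array"},"force":{"type":"number"}},"required":["rows"]}

```bash
mkdir -p pics; cat > h.py <<'E'
import numpy as np, cv2
from station import status, imaging, ctrl
def cam(n):
    return imaging.camera(n)
def world(c):
    d=c["depth"];v,u=np.mgrid[:d.shape[0],:d.shape[1]]
    P=np.stack([(u-c["cx"])/c["fx"]*d,(v-c["cy"])/c["fy"]*d,d],-1)
    return (P-c["t"])@c["R"]   # R^T (p-t)
def save(c,name,s=1,crop=None):
    im=c["image"][...,::-1]
    if crop: im=im[crop[1]:crop[3],crop[0]:crop[2]]
    cv2.imwrite("pics/"+name,cv2.resize(im,None,fx=s,fy=s,interpolation=cv2.INTER_CUBIC))
E
python3 - <<'E'
from h import *
c=cam("top");save(c,"top0.png",1.5);print(c["R"],c["t"],c["fx"])
c=cam("scene");save(c,"sc0.png",1.5);print(c["R"],c["t"])
s=status.get_state();print(s["time"],s["position"],s["ee_rot"])
E
```

```text
[[ 0.0200775  -0.99979758  0.00130035]
 [-0.98547414 -0.0200092  -0.16864268]
 [ 0.16863456  0.00210446 -0.98567639]] [-0.01713017  0.60296378  1.00030205] 409.9448707643722
[[ 0.29265516  0.95601215 -0.01984251]
 [ 0.57351391 -0.19209327 -0.79635543]
 [-0.76513708  0.22167757 -0.60450335]] [-0.17526522 -0.28919667  1.75772283]
0.1 [ 0.2681448  -0.56400662  0.2355854 ] [ 6.91064465e-01 -3.06408893e+00 -2.89080184e-03]
```

View pics/top0.png

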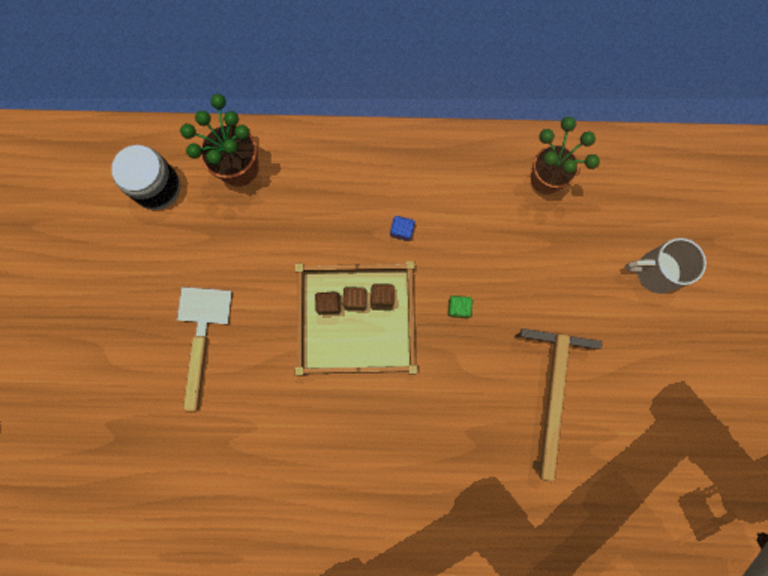

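View pics/sc0.png

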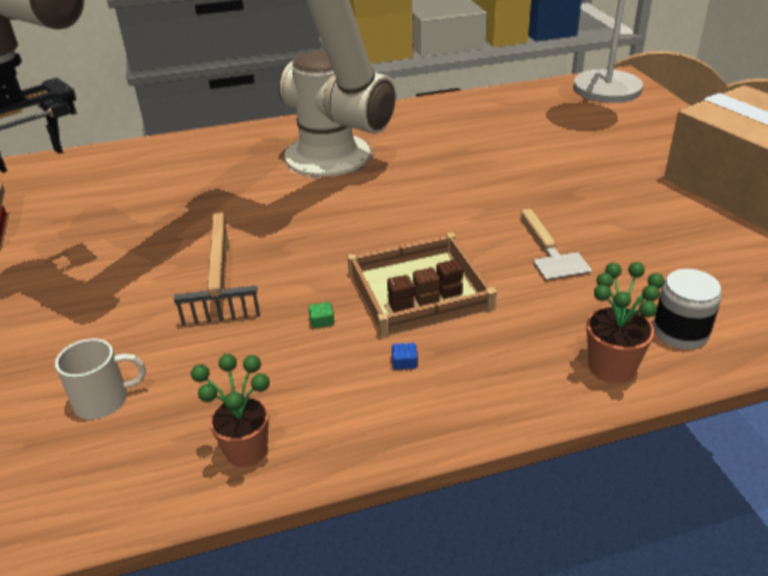

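The top view shows the tray at about (300–413, 265–371). The three two-high brown stacks in it are at (328,302), (355,298) and (382,296). Blue (402,228) and green (460,307) look-alikes sit outside the tray. There are two tools: (555,400), with a dark toothed head, and (203,350), with a flat steel blade. The one at (555,400) is the rake, because the scene view shows teeth at (217,305). I'll confirm that in a crop while measuring.

```bash
python3 - <<'E'
from h import *
c=cam("top");W=world(c);z=W[...,2]
save(cam("scene"),"rakecrop.png",5,(105,130,235,230))
v,u=np.mgrid[:384,:512]
def rep(n,m):
    P=W[m];print(n,m.sum(),P.min(0).round(3),P.max(0).round(3),P.mean(0).round(3))
reg=(u>335)&(u<415)&(v>210)&(v<330)
m=reg&(z>0.03)&(z<0.1);rep("rake",m)
d=c["depth"]
hsv=cv2.cvtColor(c["image"],cv2.COLOR_RGB2HSV)
head=m&(hsv[...,1]<90);rep("head",head)
hand=m&(v>240)&(z>0.06);rep("handle",hand)
r=cv2.minAreaRect(W[hand][:,:2].astype(np.float32)*1000);print(r, cv2.boxPoints(r))
l=cv2.fitLine(W[hand][:,:2].astype(np.float32),cv2.DIST_L2,0,.01,.01).ravel();print("line",l,np.median(z[hand]))
r=cv2.minAreaRect(W[head][:,:2].astype(np.float32)*1000);print(r, np.median(z[head]))
reg=(u>190)&(u<285)&(v>168)&(v<258)
m=reg&(z>0.03)&(z<0.05);rep("rim",m)
r=cv2.minAreaRect(W[m][:,:2].astype(np.float32)*1000);print("bed",r)
br=reg&(z>0.045)
n,lab,st,ce=cv2.connectedComponentsWithStats(br.astype(np.uint8))
for i in range(1,n):
    if st[i,4]>40: rep("chunk",(lab==i)); print(cv2.minAreaRect(W[lab==i][:,:2].astype(np.float32)*1000))
for n,b in(("scr",(u>110)&(u<160)&(v>185)&(v<280)&(z>0.012)),("green",(u>295)&(u<318)&(v>192)&(v<216)&(z>0.012))): rep(n,b)
E
```

```text
rake 1302 [ 0.3   -0.37   0.032] [ 0.543 -0.234  0.08 ] [ 0.438 -0.287  0.07 ]
head 219 [ 0.515 -0.367  0.056] [ 0.541 -0.234  0.065] [ 0.528 -0.301  0.061]
handle 810 [ 0.3   -0.308  0.06 ] [ 0.489 -0.26   0.08 ] [ 0.394 -0.282  0.073]
((395.29052734375, -283.716552734375), (23.4235897064209, 192.4678955078125), 82.14506530761719) [[ 298.35895 -282.1666 ]
 [ 489.02094 -308.4703 ]
 [ 492.2221  -285.2665 ]
 [ 301.56012 -258.9628 ]]
line [ 0.99044734 -0.13789167  0.39387736 -0.2816279 ] 0.07394015566588258
((527.9044189453125, -300.921875), (133.38726806640625, 12.949300765991211), 81.97071838378906) 0.06109158282639329
rim 1123 [ 0.459 -0.063  0.03 ] [0.66  0.151 0.05 ] [0.56  0.048 0.038]
bed ((559.8577880859375, 43.874237060546875), (192.86546325683594, 207.0625), 2.617316722869873)
chunk 217 [ 0.426 -0.02   0.047] [0.616 0.019 1.088] [ 0.594 -0.001  0.069]
((521.2132568359375, -2.322174072265625), (190.8790283203125, 38.344051361083984), 1.4008060693740845)
chunk 220 [ 0.426 -0.007  0.046] [0.61  0.065 1.088] [0.59  0.046 0.064]
((516.7549438476562, 31.350234985351562), (192.87954711914062, 42.15068817138672), 10.638630867004395)
chunk 224 [0.563 0.072 0.045] [0.599 0.113 0.066] [0.581 0.092 0.059]
((581.8764038085938, 92.80813598632812), (35.44676208496094, 40.32682800292969), 5.438497066497803)
scr 508 [ 0.395 -0.007  0.012] [0.609 0.35  1.088] [0.465 0.309 0.053]
green 215 [ 0.426 -0.157  0.012] [ 0.604 -0.007  1.088] [ 0.582 -0.135  0.04 ]
```

View pics/rakecrop.png

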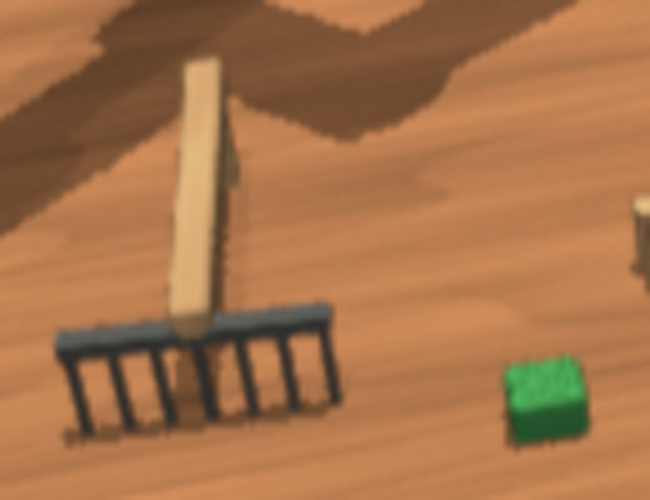

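The enlarged crop shows seven teeth and a wooden handle at crop (195,200), so this is the rake. Next I refine the tray pose and compute the approach.

```bash
cat >> h.py <<'E'
from scipy.spatial.transform import Rotation as Ro
def go(p,yaw=None,s=None):
    """p TCP target world; yaw = handle (forward) direction in deg"""
    s=s or status.get_state();R=Ro.from_rotvec(s["ee_rot"]).as_matrix()
    d=R.T@(np.array(p)-s["position"])
    t=0
    if yaw is not None:
        f=-R[:2,0];cur=np.degrees(np.arctan2(f[1],f[0]))
        t=-((yaw-cur+180)%360-180)/180
    print("shift",(d/.08).round(3),"turn",round(t,4),"pos",s["position"].round(4),"t",s["time"])
E
python3 - <<'E'
from h import *
c=cam("top");W=world(c);z=W[...,2]
v,u=np.mgrid[:384,:512]
# tray floor by colour, ray-cast with depth
hsv=cv2.cvtColor(c["image"],cv2.COLOR_RGB2HSV)
reg=(u>190)&(u<285)&(v>168)&(v<258)
m=reg&(z>0.032)&(z<0.046)
P=W[m];C=np.array([.56,.044])
for n,ax,sg in(("L",1,1),("R",1,-1),("F",0,1),("N",0,-1)):
    o=1-ax; q=P[:,:2]-C; k=(sg*q[:,ax]>(.085 if ax else .078))&(abs(q[:,o])<.08)
    Q=P[k][:,:2].astype(np.float32); l=cv2.fitLine(Q,cv2.DIST_HUBER,0,.01,.01).ravel()
    a=np.degrees(np.arctan2(l[1],l[0]));print(n,k.sum(),"ang",round(float(a),2),"mean",Q.mean(0).round(4))
go([.4537,-.290,.16],-7.9)
go([.4537,-.290,.060],-7.9)
E
```

```text
L 241 ang 1.95 mean [0.5591 0.1406]
R 202 ang 2.52 mean [ 0.5567 -0.0511]
F 211 ang -87.58 mean [0.6483 0.043 ]
N 204 ang -88.4 mean [0.4706 0.0453]
shift [-3.565  2.1    0.953] turn 0.1852 pos [ 0.2683 -0.5642  0.2361] t 0.25
shift [-3.565  2.099  2.203] turn 0.1852 pos [ 0.2683 -0.5642  0.2361] t 0.25
```

>>> play_rows:
  rows:
    - [-0.9, 0.53, 0.24, 0, -1]
    - [-0.9, 0.53, 0.24, 0, -1]

```text
time: 0.5
position: [0.3157, -0.4932, 0.2164]
ee_rot: [0.693, -3.064, -0.003]
contact_force: [0.3, -1.2, -0.1]
grip_width: 0.0871
grip_force: 0.0
```

>>> play_rows:
  rows:
    - [-0.9, 0.53, 0.24, 0, -1]
    - [-0.9, 0.53, 0.24, 0, -1]

```text
time: 0.75
position: [0.3628, -0.4236, 0.1974]
ee_rot: [0.694, -3.063, -0.002]
contact_force: [1.1, -0.2, -0.1]
grip_width: 0.0871
grip_force: 0.0
```

>>> play_rows:
  rows:
    - [-0.9, 0.53, 0.24, 0.06, -1]
    - [-0.9, 0.53, 0.24, 0.185, -1]
    - [-0.9, 0.53, 0.24, 0.185, -1]
    - [-0.9, 0.53, 0.24, 0.185, -1]
    - [-0.9, 0.53, 0.24, 0.185, -1]

```text
time: 1.38
position: [0.4087, -0.3571, 0.179]
ee_rot: [0.213, 3.134, -0.0]
contact_force: [0.8, 0.2, 0.1]
grip_width: 0.0871
grip_force: 0.0
```

```bash
python3 -c "
from h import *
go([.4537,-.290,.10],-7.9)
go([.4537,-.290,.060],-7.9)"
```

```text
shift [-0.444  0.907  0.988] turn 0.0007 pos [ 0.4087 -0.3571  0.179 ] t 1.375
shift [-0.444  0.907  1.488] turn 0.0007 pos [ 0.4087 -0.3571  0.179 ] t 1.375
```

>>> play_rows:
  rows:
    - [-0.44, 0.91, 0, 0, -1]
    - [-0.44, 0.91, 0.4, 0, -1]
    - [-0.44, 0.91, 0.9, 0, -1]
    - [-0.44, 0.91, 0.99, 0, -1]

```text
time: 1.88
position: [0.4519, -0.2891, 0.0975]
ee_rot: [-0.214, -3.129, -0.002]
contact_force: [-0.2, 0.4, 0.3]
grip_width: 0.0871
grip_force: 0.0
```

>>> play_rows:
  rows:
    - [0, 0, 0.25, 0, -1]
    - [0, 0, 0.5, 0, -1]
    - [0, 0, 0.5, 0, -1]

```text
time: 2.25
position: [0.4532, -0.2901, 0.0597]
ee_rot: [-0.216, -3.133, -0.0]
contact_force: [0.3, -0.1, -0.2]
grip_width: 0.0872
grip_force: 0.0
```

>>> play_rows:
  rows:
    - [0, 0, 0, 0, 1]
    - [0, 0, 0, 0, 1]
    - [0, 0, 0, 0, 1]
    - [0, 0, 0, 0, 1]
    - [0, 0, 0, 0, 1]
    - [0, 0, 0, 0, 1]
  force: 55

```text
time: 3.0
position: [0.4537, -0.2895, 0.0597]
ee_rot: [-0.215, -3.134, -0.0]
contact_force: [-0.0, -0.4, 0.1]
grip_width: 0.0348
grip_force: 0.0
```

>>> play_rows:
  rows:
    - [0, 0, 0, 0, 1]
    - [0, 0, 0, 0, 1]
    - [0, 0, 0, 0, 1]
    - [0, 0, 0, 0, 1]
    - [0, 0, -0.25, 0, 1]
    - [0, 0, -0.6, 0, 1]
    - [0, 0, -1, 0, 1]
    - [0, 0, -1, 0, 1]

```text
time: 4.0
position: [0.4549, -0.2898, 0.1418]
ee_rot: [0.215, 3.129, -0.002]
contact_force: [0.5, 0.2, -2.9]
grip_width: 0.0214
grip_force: 55.0
```

```bash
cat >> h.py <<'E'
B=np.array([.5595,.0447]);BY=np.radians(2.1)
ex=np.array([np.cos(BY),np.sin(BY)]);ey=np.array([-ex[1],ex[0]])
GX,GZ=.075,.060
def rk(x,y,z):   # rake tips wanted at bed-frame x,y and height z
    p=B+(x-GX)*ex+y*ey
    go([p[0],p[1],z+GZ],2.1)
E
python3 - <<'E'
from h import *
c=cam("top");W=world(c);z=W[...,2];v,u=np.mgrid[:384,:512]
save(c,"held.png",3,(180,150,430,330))
m=(u>320)&(u<430)&(v>150)&(v<330)&(z>.1)&(z<.16)
hsv=cv2.cvtColor(c["image"],cv2.COLOR_RGB2HSV)
hd=m&(hsv[...,1]<90)&(W[...,0]>.49);P=W[hd];print(P.mean(0),P.min(0),P.max(0),np.median(P[:,2]))
hn=m&(hsv[...,1]>90);P=W[hn];
for a in(.31,.35,.39,.5):
    k=abs(P[:,0]-a)<.012;print(a,k.sum(),np.median(P[k],0))
rk(.068,0,.09)
E
```

```text
<stdin>:6: RuntimeWarning: Mean of empty slice.
  ret = um.true_divide(
Traceback (most recent call last):
ValueError: zero-size array to reduction operation minimum which has no identity
```

View pics/held.png

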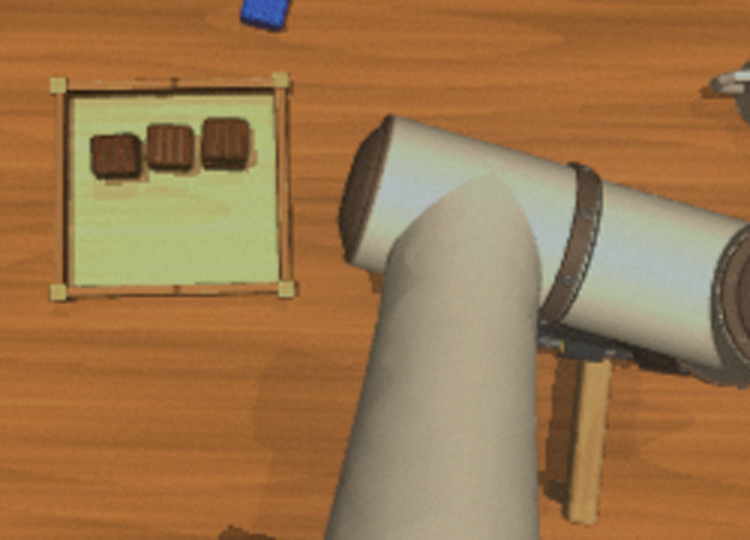

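The arm hides the rake head from the top camera. The held handle is visible at (590,440). I'll use the scene camera from here.

```bash
python3 - <<'E'
from h import *
c=cam("scene");W=world(c);z=W[...,2]
save(c,"held2.png",3,(80,90,340,270))
hsv=cv2.cvtColor(c["image"],cv2.COLOR_RGB2HSV)
m=(W[...,0]>.49)&(W[...,0]<.57)&(W[...,1]<-.2)&(W[...,1]>-.4)&(z>.07)&(z<.17)
P=W[m];print("head",m.sum(),P.mean(0).round(4),P.min(0).round(4),P.max(0).round(4))
for a,b in((-.37,-.35),(-.31,-.29),(-.255,-.235)):
    k=(P[:,1]>a)&(P[:,1]<b);print(k.sum(),P[k].max(0).round(3),np.median(P[k],0).round(3))
m=(W[...,0]>.29)&(W[...,0]<.42)&(W[...,1]<-.24)&(W[...,1]>-.32)&(z>.12)&(z<.2);P=W[m]
for a in(.31,.33,.36):
    k=abs(P[:,0]-a)<.012
    if k.sum(): print(a,k.sum(),np.median(P[k],0).round(3),P[k].max(0).round(3))
rk(.068,0,.09)
E
```

```text
head 822 [ 0.5304 -0.3008  0.128 ] [ 0.4902 -0.3681  0.0778] [ 0.5477 -0.2332  0.1588]
96 [ 0.532 -0.35   0.144] [ 0.525 -0.362  0.133]
198 [ 0.542 -0.29   0.159] [ 0.532 -0.3    0.148]
98 [ 0.548 -0.235  0.145] [ 0.541 -0.24   0.134]
0.36 7 [ 0.369 -0.286  0.155] [ 0.372 -0.281  0.157]
shift [-0.66   4.3   -0.136] turn -0.0556 pos [ 0.4528 -0.289   0.1388] t 4.1
```

View pics/held2.png

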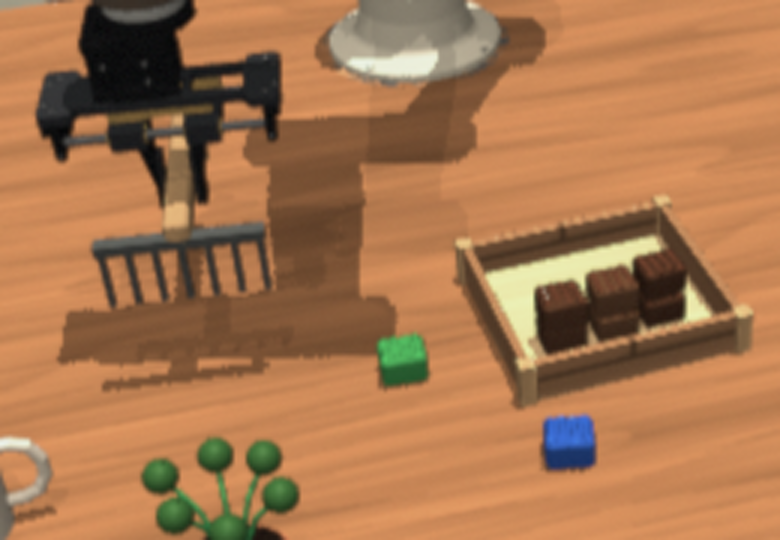

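The rake is held level, with its teeth at (185,275). The stacks at (562,315), (612,300) and (660,285) are intact.

>>> play_rows:
  rows:
    - [0, 0, -0.14, 0, 1]
    - [-0.13, 0.4, -0.14, 0, 1]
    - [-0.13, 0.9, -0.14, 0, 1]

```text
time: 4.47
position: [0.4743, -0.2193, 0.1505]
ee_rot: [-0.218, -3.133, 0.0]
contact_force: [0.3, -0.2, -2.5]
grip_width: 0.0211
grip_force: 55.0
```

>>> play_rows:
  rows:
    - [-0.13, 0.45, 0, 0, 1]
    - [-0.13, 0.9, 0, 0, 1]

```text
time: 4.72
position: [0.4945, -0.1486, 0.1506]
ee_rot: [-0.215, -3.133, 0.0]
contact_force: [-0.4, 0.5, -2.4]
grip_width: 0.0216
grip_force: 55.0
```

>>> play_rows:
  rows:
    - [-0.13, 0.45, 0, 0, 1]
    - [-0.13, 0.9, 0, 0, 1]

```text
time: 4.97
position: [0.5146, -0.0786, 0.1506]
ee_rot: [-0.215, -3.133, 0.001]
contact_force: [-0.4, -0.6, -1.5]
grip_width: 0.0212
grip_force: 55.0
```

>>> play_rows:
  rows:
    - [-0.13, 0.45, 0, 0, 1]
    - [-0.13, 0.9, 0, -0.055, 1]
    - [-0.13, 0.9, 0, -0.055, 1]
    - [-0.13, 0.9, 0, -0.055, 1]

```text
time: 5.48
position: [0.5338, -0.0101, 0.1505]
ee_rot: [0.054, -3.14, 0.001]
contact_force: [-0.9, 0.5, -1.6]
grip_width: 0.0221
grip_force: 55.0
```

```bash
python3 -c "
from h import *
rk(.068,0,.09)"
```

```text
shift [-0.257  0.673  0.006] turn -0.0006 pos [ 0.5338 -0.0101  0.1505] t 5.475
```

>>> play_rows:
  rows:
    - [-0.28, 0.67, 0, 0, 1]
    - [-0.28, 0.67, 0, 0, 1]
    - [-0.28, 0.67, 0.3, 0, 1]
    - [-0.28, 0.67, 0.62, 0, 1]
    - [-0.28, 0.67, 0.62, 0, 1]

```text
time: 6.1
position: [0.5527, 0.0426, 0.0994]
ee_rot: [0.052, -3.135, 0.003]
contact_force: [0.0, -0.0, -1.1]
grip_width: 0.0214
grip_force: 55.0
```

```bash
python3 -c "
from h import *
c=cam('scene');save(c,'ins.png',4,(210,120,350,240))
rk(.070,0,.04);rk(.015,0,.04);rk(-.005,0,.04)"
```

```text
shift [-0.005  0.018  0.011] turn -0.0009 pos [0.5542 0.0431 0.1009] t 6.15
shift [0.683 0.016 0.013] turn -0.0009 pos [0.5542 0.0431 0.1009] t 6.15
shift [0.933 0.015 0.013] turn -0.0009 pos [0.5542 0.0431 0.1009] t 6.15
```

View pics/ins.png

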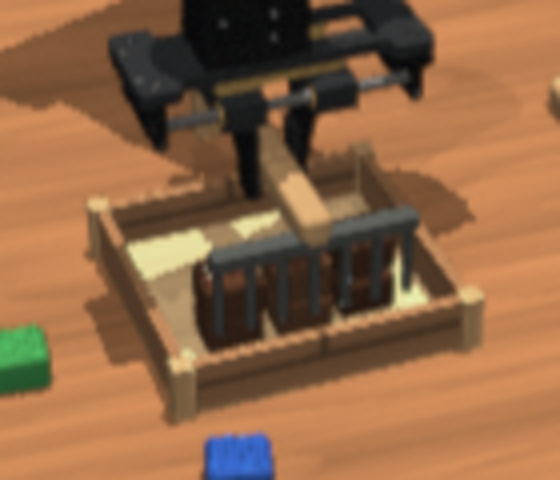

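The teeth at (220–410, 260–330) are behind all three stacks at upper-layer height. Pulling the upper layer towards the near half.

>>> play_rows:
  rows:
    - [0.1, 0, 0, 0, 1]
    - [0.2, 0, 0, 0, 1]
    - [0.3, 0, 0, 0, 1]
    - [0.4, 0, 0, 0, 1]
    - [0.5, 0, 0, 0, 1]
    - [0.6, 0, 0, 0, 1]
    - [0.7, 0, 0, 0, 1]
    - [0.8, 0, 0, 0, 1]
    - [0.9, 0, 0, 0, 1]
    - [1, 0, 0, 0, 1]

```text
time: 7.4
position: [0.4745, 0.0416, 0.1014]
ee_rot: [-0.056, 3.141, 0.0]
contact_force: [-0.1, -1.1, -1.9]
grip_width: 0.0214
grip_force: 55.0
```

```bash
cat >> h.py <<'E'
def bed(c,prn=True):
    W=world(c);hsv=cv2.cvtColor(c["image"],cv2.COLOR_RGB2HSV)
    q=W[...,:2]-B;X=q@ex;Y=q@ey;z=W[...,2]
    br=(abs(X)<.083)&(abs(Y)<.09)&(hsv[...,2]<110)&(z>.01)&(z<.075)
    return X,Y,z,br
E
python3 -c "
from h import *
c=cam('scene');save(c,'p1.png',4,(210,120,350,240))
rk(-.012,0,.04)"
```

```text
shift [0.009 0.002 0.017] turn -0.0005 pos [0.4733 0.0413 0.1013] t 7.45
```

View pics/p1.png

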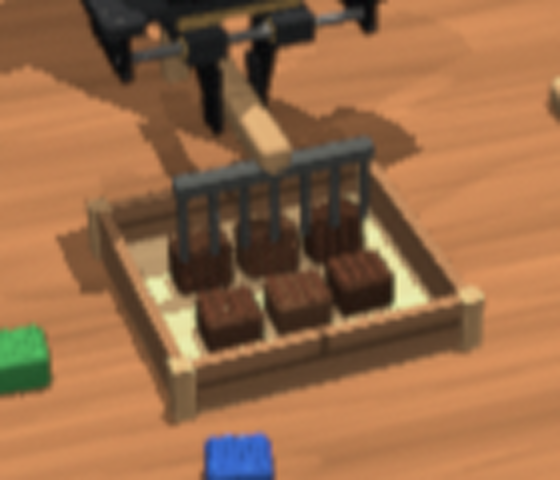

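All three upper chunks have dropped in front of the lower row. The near row is at (200,262), (268,247) and (333,232), and the far row at (230,318), (298,300) and (360,280). Lifting and checking heights.

>>> play_rows:
  rows:
    - [0, 0, -0.3, 0, 1]
    - [0, 0, -0.6, 0, 1]
    - [0, 0, -0.9, 0, 1]
    - [0.3, 0, -0.9, 0, 1]
    - [0.9, 0, -0.9, 0, 1]
    - [0.9, 0, -0.9, 0, 1]

```text
time: 8.2
position: [0.3993, 0.038, 0.1729]
ee_rot: [0.056, -3.139, 0.0]
contact_force: [0.8, 0.2, -2.9]
grip_width: 0.0214
grip_force: 55.0
```

```bash
cat >> h.py <<'E'
def chunks(c):
    X,Y,z,br=bed(c)
    # top faces: upward normals seen as locally constant z; report z histogram per cell
    for i,(a,b) in enumerate([(-.092,-.023),(-.023,.023),(.023,.092)]):
        k=br&(Y>a)&(Y<b)
        for x0 in np.arange(-.08,.08,.012):
            j=k&(X>=x0)&(X<x0+.012)
            if j.sum()>8: print(i,"x",round(x0+.006,3),"n",j.sum(),"z95",np.percentile(z[j],95).round(3),"zmin",z[j].min().round(3),"y",Y[j].min().round(3),Y[j].max().round(3))
E
python3 -c "
from h import *
c=cam('scene');save(c,'p2.png',5,(220,130,340,230));chunks(c)
rk(-.012,0,.04)"
```

```text
0 x -0.026 n 38 z95 0.043 zmin 0.017 y -0.069 -0.035
0 x -0.014 n 139 z95 0.042 zmin 0.01 y -0.069 -0.028
0 x -0.002 n 26 z95 0.038 zmin 0.014 y -0.065 -0.034
0 x 0.022 n 23 z95 0.034 zmin 0.012 y -0.068 -0.032
0 x 0.034 n 48 z95 0.036 zmin 0.011 y -0.069 -0.033
0 x 0.046 n 78 z95 0.035 zmin 0.01 y -0.07 -0.032
0 x 0.058 n 65 z95 0.033 zmin 0.012 y -0.071 -0.033
1 x -0.026 n 9 z95 0.041 zmin 0.014 y -0.023 -0.02
1 x -0.014 n 34 z95 0.041 zmin 0.013 y -0.023 0.018
1 x -0.002 n 108 z95 0.04 zmin 0.012 y -0.023 0.017
1 x 0.022 n 25 z95 0.035 zmin 0.015 y -0.021 0.014
1 x 0.034 n 42 z95 0.036 zmin 0.013 y -0.022 0.016
1 x 0.046 n 91 z95 0.034 zmin 0.01 y -0.022 0.023
1 x 0.058 n 38 z95 0.034 zmin 0.013 y -0.022 0.016
2 x -0.074 n 16 z95 0.037 zmin 0.011 y 0.029 0.09
2 x -0.062 n 11 z95 0.037 zmin 0.01 y 0.088 0.09
2 x -0.038 n 13 z95 0.037 zmin 0.012 y 0.027 0.089
2 x -0.026 n 48 z95 0.043 zmin 0.012 y 0.025 0.09
2 x -0.014 n 92 z95 0.043 zmin 0.012 y 0.023 0.09
2 x -0.002 n 75 z95 0.042 zmin 0.011 y 0.025 0.09
2 x 0.01 n 16 z95 0.034 zmin 0.012 y 0.026 0.09
2 x 0.022 n 53 z95 0.035 zmin 0.014 y 0.024 0.09
2 x 0.034 n 63 z95 0.036 zmin 0.01 y 0.024 0.09
2 x 0.046 n 110 z95 0.034 zmin 0.011 y 0.024 0.09
shift [-0.886  0.002  0.92 ] turn -0.0001 pos [0.4017 0.0388 0.1736] t 8.25
```

View pics/p2.png

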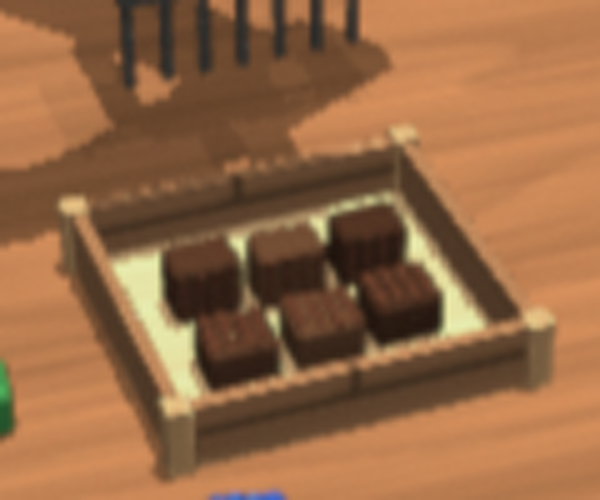

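Six separate flat tops are visible: near row at (202,270), (287,255) and (367,235), far row at (237,340), (322,318) and (400,295). Heights are about 42 mm near and 35 mm far, so nothing is propped. I'll measure the near row's margin to the mid-line and the distance to set the rake back down.

```bash
python3 - <<'E'
from h import *
for n in("scene","top"):
    X,Y,z,br=bed(cam(n))
    for a,b in[(-.075,-.026),(-.026,.0215),(.0215,.075)]:
        for l,(p,q) in {"near":(.0385,.05),"far":(.031,.0375)}.items():
            k=br&(Y>a)&(Y<b)&(z>p)&(z<q)&((X>.012) if l=="far" else True)
            if k.sum()>5: print(n,l,k.sum(),"X",np.percentile(X[k],[3,50,97]).round(4),"Y",np.median(Y[k]).round(3))
go([.4537,-.290,.1736],-7.9)
E
```

```text
scene near 71 X [-0.081  -0.0217 -0.0077] Y -0.053
scene far 99 X [0.0233 0.0389 0.0536] Y -0.05
scene near 21 X [-0.079  -0.0075 -0.0036] Y -0.009
scene far 81 X [0.0194 0.0371 0.0527] Y -0.002
scene near 68 X [-0.0806 -0.0185 -0.0063] Y 0.043
scene far 95 X [0.0162 0.0317 0.0465] Y 0.043
top near 63 X [-0.0359 -0.0206 -0.0123] Y -0.052
top far 121 X [0.0195 0.035  0.0513] Y -0.048
top near 29 X [-0.0326 -0.0228 -0.0067] Y -0.001
top far 94 X [0.0176 0.0348 0.0494] Y 0.004
top near 110 X [-0.0343 -0.0217 -0.011 ] Y 0.048
top far 133 X [0.0133 0.0282 0.0443] Y 0.046
shift [-4.780e-01 -4.137e+00  2.000e-03] turn 0.0553 pos [0.4036 0.0394 0.1738] t 8.35
```

The near chunks sit at x ≈ -20 mm and the far ones at about +33 mm, so both halves have a good margin. Returning the rake to its old place.

>>> play_rows:
  rows:
    - [0, -0.4, 0, 0, 1]
    - [-0.1, -0.83, 0, 0, 1]

```text
time: 8.6
position: [0.4141, -0.0274, 0.1735]
ee_rot: [-0.058, 3.141, 0.0]
contact_force: [0.1, 0.7, -2.4]
grip_width: 0.0213
grip_force: 55.0
```

>>> play_rows:
  rows:
    - [-0.1, -0.42, 0, 0, 1]
    - [-0.1, -0.83, 0, 0, 1]

```text
time: 8.85
position: [0.4253, -0.0943, 0.1733]
ee_rot: [-0.055, 3.14, -0.0]
contact_force: [-0.0, 0.7, -2.5]
grip_width: 0.0212
grip_force: 55.0
```

>>> play_rows:
  rows:
    - [-0.1, -0.42, 0, 0, 1]
    - [-0.1, -0.83, 0, 0, 1]

```text
time: 9.1
position: [0.4355, -0.1607, 0.1732]
ee_rot: [-0.055, 3.141, -0.001]
contact_force: [0.3, 0.2, -2.4]
grip_width: 0.0215
grip_force: 55.0
```

>>> play_rows:
  rows:
    - [-0.1, -0.42, 0, 0, 1]
    - [-0.1, -0.83, 0, 0.055, 1]
    - [-0.1, -0.83, 0, 0.055, 1]

```text
time: 9.48
position: [0.4451, -0.2273, 0.1727]
ee_rot: [-0.221, -3.133, 0.0]
contact_force: [-0.1, -0.0, -1.7]
grip_width: 0.0213
grip_force: 55.0
```

>>> play_rows:
  rows:
    - [-0.1, -0.42, 0, 0, 1]
    - [-0.1, -0.8, 0, 0, 1]
    - [-0.1, -0.8, 0, 0, 1]
    - [-0.1, -0.8, 0.4, 0, 1]
    - [-0.1, -0.8, 0.8, 0, 1]
    - [-0.1, -0.8, 0.8, 0, 1]

```text
time: 10.22
position: [0.4419, -0.2883, 0.1071]
ee_rot: [-0.213, -3.128, -0.003]
contact_force: [0.2, -1.0, -0.9]
grip_width: 0.0216
grip_force: 55.0
```

```bash
python3 - <<'E'
from h import *
s=status.get_state();go([.4537,-.290,.060],-7.9)
W=world(cam("scene"));z=W[...,2]
m=(W[...,0]>.49)&(W[...,0]<.57)&(W[...,1]<-.2)&(W[...,1]>-.4)&(z>.02)&(z<.13);P=W[m]
for a,b in((-.37,-.35),(-.255,-.235)):
    k=(P[:,1]>a)&(P[:,1]<b);print(k.sum(),P[k].max(0).round(3))
E
```

```text
shift [-0.153 -0.002  0.588] turn 0.0005 pos [ 0.4419 -0.2883  0.1071] t 10.225
90 [ 0.521 -0.35   0.112]
90 [ 0.537 -0.235  0.11 ]
```

>>> play_rows:
  rows:
    - [0, 0, 0.2, 0, 1]
    - [0, 0, 0.4, 0, 1]
    - [0, 0, 0.5, 0, 1]
    - [0, 0, 0.55, 0, 1]
    - [0, 0, 0.58, 0, 1]
    - [0, 0, 0.58, 0, 1]

```text
time: 11.02
position: [0.4437, -0.2898, 0.0633]
ee_rot: [0.215, 3.134, -0.0]
contact_force: [-0.2, 0.3, -1.1]
grip_width: 0.0211
grip_force: 55.0
```

>>> play_rows:
  rows:
    - [0, 0, 0, 0, 0.3]
    - [0, 0, 0, 0, -0.3]
    - [0, 0, 0, 0, -1]
    - [0, 0, 0, 0, -1]
    - [0, 0, 0, 0, -1]
    - [0, 0, 0, 0, -1]
    - [0, 0, 0, 0, -1]
    - [0, 0, 0, 0, -1]

```text
time: 12.02
position: [0.4434, -0.2898, 0.0629]
ee_rot: [-0.216, -3.134, 0.0]
contact_force: [0.1, 0.9, 0.0]
grip_width: 0.0856
grip_force: 0.0
```

>>> play_rows:
  rows:
    - [0, 0, -0.2, 0, -1]
    - [0, 0, -0.6, 0, -1]
    - [0, 0, -1, 0, -1]
    - [0, 0, -1, 0, -1]
    - [0, 0, -1, 0, -1]
    - [0, 0, -1, 0, -1]

```text
time: 12.78
position: [0.4427, -0.2895, 0.1418]
ee_rot: [-0.216, -3.132, -0.001]
contact_force: [0.2, 0.2, -0.2]
grip_width: 0.0872
grip_force: 0.0
```

```bash
python3 - <<'E'
from h import *
c=cam("scene");save(c,"end.png",2.5,(80,60,360,240));chunks(c)
print(status.get_state()["time"])
E
```

```text
0 x -0.026 n 37 z95 0.043 zmin 0.016 y -0.069 -0.036
0 x -0.014 n 132 z95 0.042 zmin 0.01 y -0.069 -0.028
0 x -0.002 n 32 z95 0.038 zmin 0.011 y -0.067 -0.033
0 x 0.022 n 23 z95 0.035 zmin 0.012 y -0.068 -0.031
0 x 0.034 n 45 z95 0.035 zmin 0.014 y -0.069 -0.032
0 x 0.046 n 78 z95 0.035 zmin 0.011 y -0.07 -0.031
0 x 0.058 n 63 z95 0.033 zmin 0.013 y -0.068 -0.033
1 x -0.026 n 9 z95 0.04 zmin 0.011 y -0.022 -0.019
1 x -0.014 n 32 z95 0.039 zmin 0.011 y -0.022 0.018
1 x -0.002 n 108 z95 0.04 zmin 0.01 y -0.021 0.017
1 x 0.022 n 21 z95 0.034 zmin 0.014 y -0.021 0.023
1 x 0.034 n 26 z95 0.035 zmin 0.011 y -0.022 0.023
1 x 0.046 n 81 z95 0.034 zmin 0.011 y -0.022 0.018
1 x 0.058 n 35 z95 0.033 zmin 0.012 y -0.02 0.014
2 x -0.074 n 11 z95 0.034 zmin 0.017 y 0.023 0.09
2 x -0.05 n 10 z95 0.037 zmin 0.01 y 0.087 0.09
2 x -0.038 n 13 z95 0.036 zmin 0.012 y 0.027 0.089
2 x -0.026 n 49 z95 0.042 zmin 0.013 y 0.025 0.09
2 x -0.014 n 109 z95 0.043 zmin 0.01 y 0.025 0.09
2 x -0.002 n 59 z95 0.04 zmin 0.011 y 0.026 0.09
2 x 0.01 n 17 z95 0.033 zmin 0.011 y 0.026 0.09
2 x 0.022 n 49 z95 0.036 zmin 0.01 y 0.024 0.09
2 x 0.034 n 56 z95 0.036 zmin 0.011 y 0.023 0.09
2 x 0.046 n 106 z95 0.035 zmin 0.01 y 0.024 0.09
12.825
```

View pics/end.png

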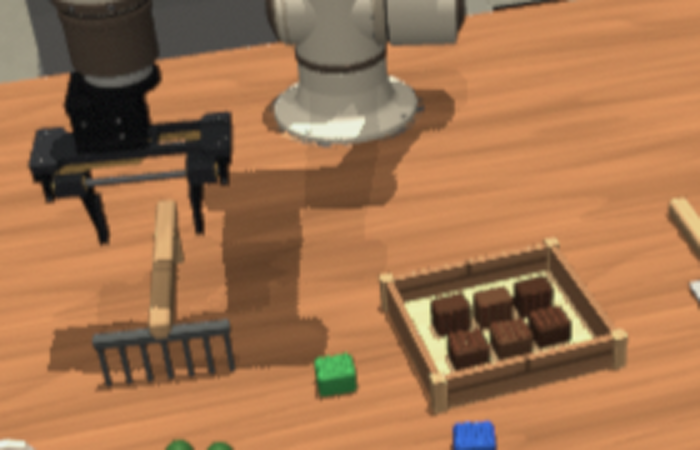

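The rake stands free on the bench at (165,330), the gripper is clear above it, and the six chunks lie flat in two rows at (495,320).

```bash
python3 -c "
from station import ctrl
print(ctrl.finish_job())"
```

```text
the job is handed in; nothing more can be done
None
```

I raked the bark into a single layer, three chunks in each half of the tray, set the rake down clear of it on the bench, and handed the job in at about 13 s; no verdict was shown.

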